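# Sort sealed titrant cartridges by weight

## Robot

A 6-joint arm with a two-finger parallel gripper is mounted at the origin on the work surface. World frame = base frame: x ahead of the robot, y to its left, z up, the work surface at z = 0. Lengths are in m, angles in rad, forces in N, time in s.
With the tool pointing down it reaches from about 0.35 to 0.775 m from the base axis. Payload 7.3 kg.
Tool frame: the origin (TCP) lies on the centre line of the jaws, within the pads' length; the fingertips stand 11 mm ahead of it and the grasp point (between the pads) lies 8 mm behind it; y points along the fingers, z is the direction in which the jaws open and shut, and the axes are right-handed (so a half turn about y gives the same grasp; the last joint's range is limited). The gripper opens to 92 mm and grips with 3 to 60 N. Pads are 19 mm wide; open, the fingers measure 130 mm over their backs; the gripper's body (75 mm by 190 mm) begins 47 mm behind the grasp point.
Start: joints at [1.167, 0.342, 1.524, -0, 1.275, -0.146], TCP at [0.134, 0.508, 0.238] pointing down, gripper open.
Joint ranges: [-2.53, 2.53], [-0.77, 2.02], [0.04, 2.7], [-1, 4.14], [0.28, 2.66], [-3.11, 3.11]. Speed limits (rad/s): [2.57, 2.57, 3.14, 3.14, 3.14, 3.14].

## Interface

Orientations are given as [roll, pitch, yaw] about the fixed x, y, z axes, in that order (R = Rz(yaw) Ry(pitch) Rx(roll)).
In Python, from cell import robot, cams gives the robot as it stands.
- The arm moves only by the tool apply_moves, never from a script. Its argument "plan" is a list of rows, each a list of 7 numbers: the shift along the tool's x, y, z in m, then the turn, a rotation vector about the tool's x, y, z in degrees, then the gripper command: -1 is fully open, 1 is shut, values between are in proportion. A call has exactly 5 rows; each row is the pose to reach, as a shift and turn from the pose commanded when the call began, along the tool's axes at that moment; what a row does not reach only later rows make up. A row lasts 1/8 s, in which the tool goes at most 62.5 mm and 10.7 degrees, less where a joint would pass 70% of its speed; a pose out of reach is approached as far as the arm can. A call with a gripper value outside its range is refused whole. The fingers move at their own pace and stop on an object; "squeeze" is the grip in N (left out, the last holds). Time passes only in rows, so rows that repeat a pose let the fingers close, or fill a call up. It gives the time, the measured TCP pose, the force and the opening at its end, in the units of the state.
- robot.observe(): the state, without advancing time (a new reading comes with each control period).
- cams.read_camera(name): name is "scene" or "top" or "wrist"; returns the picture (384x512x3 uint8, blue, green, red); there is no depth.
- cams.calibration(name): a dict with "fx", "fy", "cx", "cy" (pixels), "dist" ([k1, k2, p1, p2, k3] as OpenCV has them; the pictures are not rectified), "extrinsics" (4x4, takes a point from world to camera coordinates); the wrist camera has in their place "T_tool_cam" (4x4, takes a point from camera to tool coordinates, whose origin is the TCP and whose axes are the tool frame's). Camera axes: x right, y up, looking along -z (the intrinsics and any distortion apply to the point x, -y, -z); pixel columns grow to the right and rows downward; lengths in m; the calibration is good to about 2 mm. A picture is of the moment at which its call begins: read the wrist's pose just before it. calibration takes no time and is no camera call.
- robot.hand_in(): hands the job in, once; it reports no verdict.
The state is a dict: "time": time; "qpos": joint angles; "qvel": joint speeds; "joint_efforts": joint torques, N m; "tool_pos": TCP position; "tool_rot": TCP orientation; "contact_force": force on the tool from outside, world axes, zero at the start; "torque": the same for the moment, N m; "opening": finger opening in m.
Only numpy, scipy, OpenCV 4.12 (cv2) and the standard library are available. Lean on these libraries where they do the work, as an engineer would, in place of code of your own. Each camera call takes 0.05 s, during which the arm holds its last target. There are 200 camera calls.

## Task

The three sealed cartridges leaning in the rack look alike: lift each one out, feel its weight, and stand it upright in the green tray if it is heavy (over 300 g, still good) or in the red tray if it is light (under 300 g, spent). Set them down gently rather than dropping them, let go, and leave the other things on the bench where they are.

Things in the scene. Friction and masses are not known exactly. Their poses are not given: they have to be found in the camera images.
- cart_a: sealed cartridge: square amber body 46 x 46 x 88 mm with a white label, neck, and a round teal cap 34 mm in diameter from 96 to 130 mm above its base. Origin: centre of its underside; z runs up its axis to the cap, y as the rack's y at the start. Contents are hidden and each weighs between 100 and 500 g, drawn anew each time. It starts in a pocket of the rack, leaning 28 degrees
- cart_b: sealed cartridge: square amber body 46 x 46 x 88 mm with a white label, neck, and a round teal cap 34 mm in diameter from 96 to 130 mm above its base. Origin: centre of its underside; z runs up its axis to the cap, y as the rack's y at the start. Contents are hidden and each weighs between 100 and 500 g, drawn anew each time. It starts in a pocket of the rack, leaning 28 degrees
- cart_c: sealed cartridge: square amber body 46 x 46 x 88 mm with a white label, neck, and a round teal cap 34 mm in diameter from 96 to 130 mm above its base. Origin: centre of its underside; z runs up its axis to the cap, y as the rack's y at the start. Contents are hidden and each weighs between 100 and 500 g, drawn anew each time. It starts in a pocket of the rack, leaning 28 degrees
- tray_full: green tray, fixed: 170 x 170 mm outside, walls 5 mm thick and 16 mm high, floor top 5 mm above the bench. Origin: centre of its underside; x and y along its sides. Room for all three cartridges standing 80 mm apart. One tray lies left and one right of the rack, either way round. For heavy cartridges
- tray_spent: red tray, fixed: 170 x 170 mm outside, walls 5 mm thick and 16 mm high, floor top 5 mm above the bench. Origin: centre of its underside; x and y along its sides. Room for all three cartridges standing 80 mm apart. One tray lies left and one right of the rack, either way round. For light cartridges
- rack: inclined rack, fixed, white and teal, three pockets 75 mm apart along its y, leaning 28 degrees so that the caps point up and to the rack's -x (about the robot's side). Walls along a cartridge: 60 mm high on the lower side, 40 between pockets, 20 on the upper side; a cartridge pulled 65 mm along its own axis is clear. Base plate 150 x 310 mm; origin: about its centre, underside; z up
- rack_rail (a point): middle of a steel rail, 12 mm thick, along the rack's y on two posts (146 mm either side); it runs 223 mm above the bench over the pockets, in the way of a gripper coming straight down on the caps
- beaker: clear glass beaker, 60 mm wide, 75 mm high; between the robot and the rack; bystander, leave alone. Origin: at its underside
- wash_bottle: white bottle with red cap, 60 mm wide, 150 mm high; to one side of the rack; bystander, leave alone. Origin: at its underside
- amber_bottle: round amber bottle with blue cap, 60 mm wide, 130 mm high; to one side of the rack; bystander, leave alone. Origin: at its underside
- jar: small glass jar with white lid, 52 mm wide, 55 mm high; far left; bystander, leave alone. Origin: at its underside
- weight: brass weight, 36 mm wide, 44 mm high; between the robot and the rack; bystander, leave alone. Origin: at its underside
- spatula: spatula, 170 mm long, lying flat; far right; bystander, leave alone. Origin: a point on it
There are look-alikes about, which are no part of the job. Leave any pink, purple or yellow look-alike of the cart_b alone.

How it is judged:
By the outcome, as a careful person would: the job done as asked, in the order asked, and still so for the second after the job is handed in, with the robot touching nothing.
It also fails if it takes over 72 s, if anything falls off the work surface, if the arm or the gripper's body presses on something with over 40 N, if the wrist force passes 120 N, or if a joint passes its speed limit or range.

## Working session

There is one attempt and no reset: what is moved stays moved. The work goes in short steps, Python scripts to look and compute and a tool call to move; the robot and the scene stay as the last step left them, time stands still between calls to the robot, and variables do not carry over. Pictures are saved under pics/ and viewed, about 8 in all and at most 12, crops included, and the job is handed in when it is done.

Besides the shell and the picture viewer there is one more tool, called by a JSON object that holds its "op" and its "data". apply_moves: Moves the arm, as the interface text tells. Its arguments: {"type":"object","properties":{"plan":{"type":"array","items":{"type":"array","items":{"type":"number"}}},"squeeze":{"type":"number"}},"required":["plan"]}

```bash
ls; mkdir -p pics; python3 - <<'E'
from cell import robot,cams
import cv2,numpy as np
np.set_printoptions(precision=4,suppress=True)
print(robot.observe())
for n in("scene","top"):
    cv2.imwrite(f"pics/{n}0.png",cv2.resize(cams.read_camera(n),(800,600),interpolation=cv2.INTER_CUBIC))
for n in("scene","top","wrist"):print(n,cams.calibration(n))
E
```

```text
pics
{'time': 0.0, 'qpos': array([ 1.167 ,  0.3427,  1.525 , -0.    ,  1.2754, -0.146 ]), 'qvel': array([ 0.0015,  0.0004, -0.0016, -0.001 , -0.0012,  0.0005]), 'joint_efforts': array([ -0.0019, -43.124 , -24.4223,   0.0716,   0.0558,  -0.0001]), 'tool_pos': array([0.1337, 0.5073, 0.237 ]), 'tool_rot': array([-1.5723,  0.0002, -0.2578]), 'contact_force': array([ 0.0347, -0.284 , -0.5281]), 'torque': array([0.0093, 0.0112, 0.028 ]), 'opening': 0.09170108577331505}
scene {'fx': 399.25139808675857, 'fy': 399.25139808675857, 'cx': 253.27516774136035, 'cy': 194.73729708120135, 'dist': array([-0.0173,  0.    ,  0.    ,  0.    ,  0.    ]), 'extrinsics': array([[-0.0205,  0.9998, -0.0089,  0.0149],
       [-0.7016, -0.008 ,  0.7125,  0.263 ],
       [ 0.7123,  0.0208,  0.7016, -2.0231],
       [ 0.    ,  0.    ,  0.    ,  1.    ]])}
top {'fx': 463.5614141378344, 'fy': 463.5614141378344, 'cx': 260.61119565659493, 'cy': 189.15258698899078, 'dist': array([-0.1737,  0.    ,  0.    ,  0.    ,  0.    ]), 'extrinsics': array([[-0.0146, -0.9998, -0.0128,  0.0249],
       [ 0.9931, -0.016 ,  0.1164, -0.5329],
       [-0.1166, -0.011 ,  0.9931, -1.5037],
       [ 0.    ,  0.    ,  0.    ,  1.    ]])}
wrist {'fx': 272.193355743447, 'fy': 272.193355743447, 'cx': 254.81343707445083, 'cy': 189.8139062032509, 'dist': array([0.0097, 0.    , 0.    , 0.    , 0.    ]), 'T_tool_cam': array([[-0.001 , -0.9643, -0.2649, -0.0718],
       [ 0.    ,  0.2649, -0.9643, -0.1465],
       [ 1.    , -0.0009, -0.0002, -0.    ],
       [ 0.    ,  0.    ,  0.    ,  1.    ]])}
```

View pics/scene0.png

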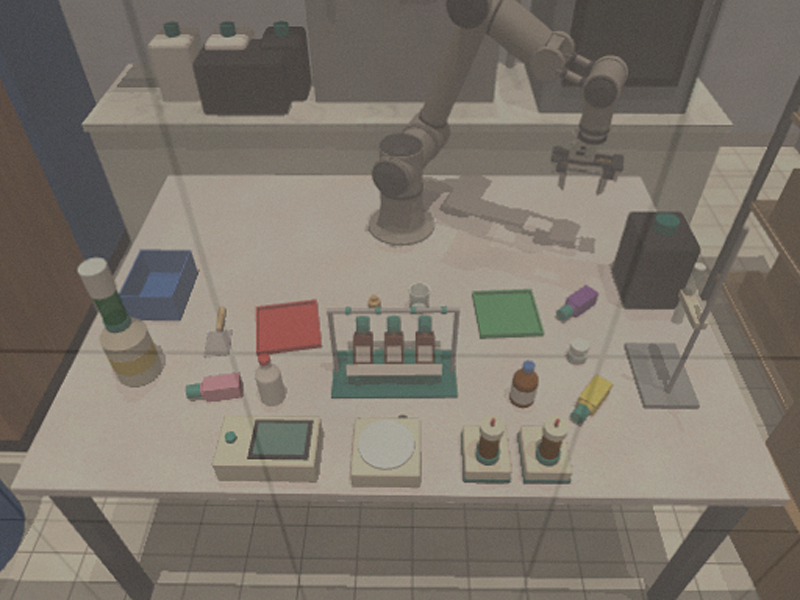

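View pics/top0.png

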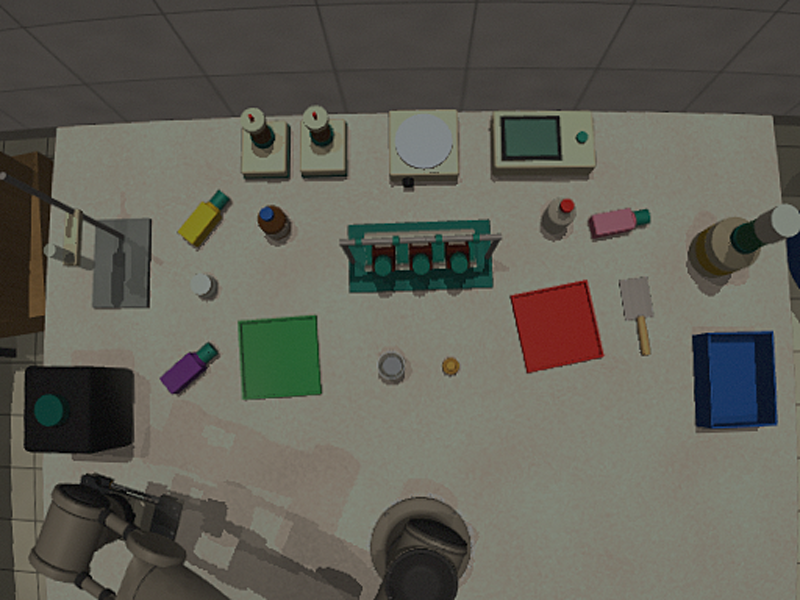

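```bash
cat > h.py <<'E'
from cell import robot,cams
import cv2,numpy as np
from scipy.spatial.transform import Rotation as Ro
np.set_printoptions(precision=4,suppress=True)
def pose(s=None):
    s=s or robot.observe(); return Ro.from_euler('xyz',s['tool_rot']),np.array(s['tool_pos'])
def ext(n,s=None):
    c=cams.calibration(n)
    if n!='wrist': return c,np.array(c['extrinsics'])
    R,p=pose(s); T=np.eye(4);T[:3,:3]=R.as_matrix();T[:3,3]=p
    return c,np.linalg.inv(T@c['T_tool_cam'])
def K(c): return np.array([[c['fx'],0,c['cx']],[0,c['fy'],c['cy']],[0,0,1.]])
def proj(n,P,s=None):
    c,E=ext(n,s); F=np.diag([1,-1,-1.])
    Pc=(F@(E[:3,:3]@np.atleast_2d(P).T+E[:3,3:4])).T
    return cv2.projectPoints(Pc,np.zeros(3),np.zeros(3),K(c),c['dist'])[0][:,0]
def ray(n,uv,s=None):
    c,E=ext(n,s)
    q=cv2.undistortPoints(np.array(uv,float).reshape(-1,1,2),K(c),c['dist'])[:,0]
    d=np.c_[q[:,0],-q[:,1],-np.ones(len(q))]@E[:3,:3]
    return -E[:3,:3].T@E[:3,3],d
def atz(n,uv,z,s=None):
    o,d=ray(n,uv,s); return o+d*((z-o[2])/d[:,2])[:,None]
def tri(obs): # [(name,uv,state)]
    A=np.zeros((3,3));b=np.zeros(3)
    for n,uv,s in obs:
        o,d=ray(n,uv,s);d=d[0]/np.linalg.norm(d[0]);M=np.eye(3)-np.outer(d,d);A+=M;b+=M@o
    return np.linalg.solve(A,b)
def go(p,rpy_deg,s=None):
    """shift/turn from the present pose to reach TCP p with roll,pitch,yaw"""
    R,q=pose(s); T=Ro.from_euler('xyz',rpy_deg,degrees=True)
    print('shift',R.inv().apply(np.array(p)-q),'turn',np.degrees((R.inv()*T).as_rotvec()))
E
python3 - <<'E'
from h import *
im=cams.read_camera('top'); hsv=cv2.cvtColor(im,cv2.COLOR_BGR2HSV)
m={'red':((hsv[...,0]<8)|(hsv[...,0]>172))&(hsv[...,1]>150),'green':(abs(hsv[...,0].astype(int)-62)<12)&(hsv[...,1]>120)}
for k,v in m.items():
    n,l,st,ce=cv2.connectedComponentsWithStats(v.astype(np.uint8)); i=1+st[1:,4].argmax()
    ys,xs=np.where(l==i); box=cv2.boxPoints(cv2.minAreaRect(np.c_[xs,ys].astype(np.float32)))
    P=atz('top',box,0.012); print(k,st[i],P.mean(0)[:2],'sides',np.linalg.norm(np.diff(P,axis=0),axis=1)); print(P[:,:2])
f=.64
for a,b in zip([(384,266),(421,264),(458,262)],[(363,323),(394,322),(425,322)][::-1]):
    print('cap',tri([('top',np.array(a)*f,None),('scene',np.array(b)*f,None)]))
print('rail ends',atz('top',np.array([(343,241),(500,237)])*f,.223))
print('scene rail',[tri([('top',np.array(a)*f,None),('scene',np.array(b)*f,None)]) for a,b in [((343,241),(457,310)),((500,237),(331,311))]])
print('plate',atz('top',np.array([(349,224),(492,220),(494,288),(350,292)])*f,.01))
for n,q in dict(beaker=(391,372),weight=(451,368)).items(): print(n,atz('top',np.array([q])*f,.03))
E
```

```text
red [ 327  179   59   60 2521] [ 0.4654 -0.3027] sides [0.1723 0.17   0.1707]
[[ 0.5323 -0.2033]
 [ 0.5652 -0.3724]
 [ 0.3977 -0.4014]
 [ 0.3666 -0.2336]]
green [ 153  202   53   53 2365] [0.408  0.2936] sides [0.1702 0.1674 0.1686]
[[0.4869 0.3847]
 [0.4966 0.2147]
 [0.3296 0.2033]
 [0.3187 0.3715]]
cap [0.5797 0.0648 0.1421]
cap [ 0.5821 -0.0093  0.1438]
cap [ 0.5851 -0.0833  0.1426]
rail ends [[ 0.6156  0.1335  0.223 ]
 [ 0.6184 -0.161   0.223 ]]
scene rail [array([0.6162, 0.1368, 0.2205]), array([ 0.619 , -0.1553,  0.2175])]
plate [[ 0.6949  0.1417  0.01  ]
 [ 0.6986 -0.1704  0.01  ]
 [ 0.549  -0.1702  0.01  ]
 [ 0.5454  0.1401  0.01  ]]
beaker [[0.3723 0.0531 0.03  ]]
weight [[ 0.3787 -0.073   0.03  ]]
```

```bash
python3 - <<'E'
from h import *
go([.45,.05,.32],[-90,0,1]); go([.498,-.009,.301],[-90,-28,1])
R=Ro.from_euler('xyz',[-90,-28,1],degrees=True).as_matrix();print(R)
E
```

```text
shift [ 0.4224 -0.0824 -0.3617] turn [  0.0628 -15.7698  -0.0182]
shift [ 0.4839 -0.0634 -0.4065] turn [  3.9147 -15.4387 -27.8398]
[[ 0.8828  0.4694 -0.0175]
 [ 0.0154  0.0082  0.9998]
 [ 0.4695 -0.8829  0.    ]]
```

{"op": "apply_moves", "data": {"plan": [[0.04,-0.03,-0.035,0,-5,0,-0.2],[0.08,-0.05,-0.075,0,-10,0,-0.2],[0.12,-0.06,-0.115,0,-15.5,0,-0.2],[0.16,-0.063,-0.155,0,-15.5,0,-0.2],[0.2,-0.063,-0.195,0,-15.5,0,-0.2]]}}

```text
time: 0.78
tool_pos: [0.2781, 0.2666, 0.301]
tool_rot: [-1.57, -0.001, 0.013]
contact_force: [1.3, 0.5, 0.4]
opening: 0.0555
```

```bash
python3 - <<'E'
from h import *
print(robot.observe()); go([.498,-.009,.301],[-90,-28,1])
E
```

```text
{'time': 0.775, 'qpos': array([ 0.5647,  0.0284,  1.7419, -0.0001,  1.3702, -1.0194]), 'qvel': array([-1.171 , -0.2604,  0.2885, -0.0018, -0.0218, -1.1564]), 'joint_efforts': array([  7.224 , -27.3584, -25.1847,   0.1487,   0.4639,   1.5829]), 'tool_pos': array([0.2781, 0.2666, 0.301 ]), 'tool_rot': array([-1.5703, -0.0009,  0.0133]), 'contact_force': array([1.3156, 0.4598, 0.4456]), 'torque': array([-0.0069, -0.0205,  0.0227]), 'opening': 0.05545656860657964}
shift [ 0.2162  0.0001 -0.2785] turn [  0.0305  -0.2412 -27.9469]
```

{"op": "apply_moves", "data": {"plan": [[0.04,0,-0.05,0,0,-5,-0.2],[0.08,0,-0.1,0,0,-10,-0.2],[0.12,0,-0.15,0,0,-16,-0.2],[0.165,0,-0.21,0,0,-22,-0.2],[0.2,0,-0.255,0,0,-28,-0.2]]}}

```text
time: 1.4
tool_pos: [0.4743, 0.0229, 0.3011]
tool_rot: [-1.572, -0.493, 0.013]
contact_force: [1.8, 1.3, -0.0]
opening: 0.055
```

```bash
python3 - <<'E'
from h import *
go([.498,-.009,.301],[-90,-28,1])
E
```

```text
shift [ 0.0205  0.0111 -0.0322] turn [ 0.1917 -0.2382  0.244 ]
```

{"op": "apply_moves", "data": {"plan": [[0.007,0.004,-0.01,0,0,0,-0.2],[0.014,0.008,-0.022,0,0,0,-0.2],[0.02,0.011,-0.032,0,0,0,-0.2],[0.02,0.011,-0.032,0,0,0,-0.2],[0.02,0.011,-0.032,0,0,0,-0.2]]}}

```text
time: 2.02
tool_pos: [0.4965, -0.0063, 0.3003]
tool_rot: [-1.57, -0.488, 0.013]
contact_force: [0.1, -0.5, -0.3]
opening: 0.0551
```

```bash
python3 - <<'E'
from h import *
import pickle
s=robot.observe();im=cams.read_camera('wrist');pickle.dump((s,im),open('w1.pkl','wb'))
print(s['tool_pos'],s['tool_rot'],s['contact_force'])
for y,x in((.0648,.5797),(-.0093,.5821),(-.0833,.5851)): print(proj('wrist',[[x,y,.1425]],s)*1.5625)
cv2.imwrite('pics/w1.png',cv2.resize(im,(800,600),interpolation=cv2.INTER_CUBIC))
E
```

```text
[ 0.4965 -0.0063  0.3003] [-1.5704 -0.4881  0.0133] [ 0.0987 -0.4693 -0.26  ]
[[486.9599 275.4575]]
[[392.3067 276.784 ]]
[[298.3769 278.6627]]
```

View pics/w1.png

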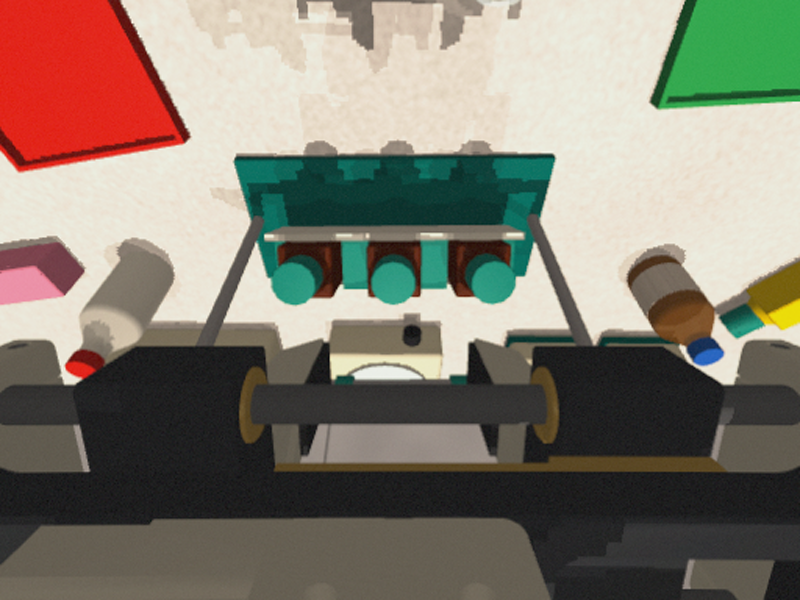

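```bash
python3 - <<'E'
from h import *
import pickle
from scipy.optimize import least_squares
s,im=pickle.load(open('w1.pkl','rb'));hsv=cv2.cvtColor(im,cv2.COLOR_BGR2HSV).astype(int)
print(hsv[179,252],hsv[185,225],hsv[165,252])
m=(abs(hsv[...,0]-hsv[179,252][0])<8)&(hsv[...,1]>100)&(hsv[...,2]>hsv[179,252][2]-10)
n,l,st,ce=cv2.connectedComponentsWithStats(m.astype(np.uint8))
c=[(st[i],ce[i]) for i in range(1,n) if st[i][4]>150]
for a in c: print(*a)
f=.64
W=np.array([(491,281),(394,283),(294,280)])*f
for i in range(3):
    for a,b in c:
        if np.hypot(*(b-W[i]))<6 and a[4]<1500: W[i]=b
print(W/f)
T=np.array([(384,266),(421,264),(458,262)])*f;S=np.array([(425,322),(394,322),(363,323)])*f
def caps(q): return q[:3]+np.array([[-np.sin(q[3]),np.cos(q[3]),0]])*np.array([[.075],[0],[-.075]])
def r(q):
    P=caps(q);return np.r_[(proj('wrist',P,s)-W).ravel()/1.5,(proj('top',P)-T).ravel(),(proj('scene',P)-S).ravel()]
o=least_squares(r,[.58,-.009,.142,.02]);print(o.x,o.fun.reshape(3,3,2))
print(caps(o.x))
E
```

```text
[ 83 175 157] [ 37  27 220] [ 83 180  65]
[220 156  14  25 305] [225.8787 168.5213]
[270 157  16  24 305] [276.7869 169.2885]
[239 169  26  26 533] [251.4071 181.2852]
[303 169  27  25 492] [315.0285 181.5102]
[175 170  26  25 415] [189.3759 182.9157]
[[492.232  283.6096]
 [392.8236 283.2581]
 [295.8998 285.8057]]
[ 0.5838 -0.0089  0.1483  0.0335] [[[-1.2089 -0.7099]
  [-0.0344  0.0438]
  [ 0.31   -0.4485]]

 [[-1.9016 -0.8042]
  [-1.2212 -0.7365]
  [-0.5466 -0.6487]]

 [[-0.7518 -0.8132]
  [-0.823  -0.5034]
  [-0.8996 -0.8344]]]
[[ 0.5813  0.0661  0.1483]
 [ 0.5838 -0.0089  0.1483]
 [ 0.5863 -0.0839  0.1483]]
```

```bash
cat >> h.py <<'E'
def weigh(n=8):
    F=[];J=[]
    for i in range(n):
        s=robot.observe();F.append(s['contact_force']);J.append(s['joint_efforts']);cams.read_camera('wrist')
    F=np.array(F);J=np.array(J);print('F',F.mean(0),'+-',F.std(0)/n**.5,'J',J.mean(0)[1:3],J.std(0)[1:3]/n**.5,'t',s['time'])
E
python3 - <<'E'
from h import *
weigh(6); go([.567,.066,.1725],[-90,-28,1.5]); go([.591,.066,.1275],[-90,-28,1.5])
E
```

```text
F [-0.0377  0.2108  0.0065] +- [0.1208 0.1229 0.1305] J [-25.924  -26.4811] [0.0257 0.0105] t 2.325
shift [0.0028 0.1464 0.0717] turn [ 0.3474 -0.6628  0.0074]
shift [0.0029 0.1974 0.0714] turn [ 0.3474 -0.6628  0.0074]
```

{"op": "apply_moves", "data": {"plan": [[0.003,0.04,0.035,0,0,0,-0.2],[0.003,0.08,0.0715,0,0,0,-0.2],[0.003,0.115,0.0715,0,0,0,-0.2],[0.003,0.135,0.0715,0,0,0,-0.2],[0.003,0.14,0.0715,0,0,0,-0.2]]}}

```text
time: 3.0
tool_pos: [0.564, 0.0656, 0.1768]
tool_rot: [-1.571, -0.486, 0.013]
contact_force: [-0.1, 0.6, -0.3]
opening: 0.055
```

```bash
python3 - <<'E'
from h import *
import pickle
s=robot.observe();im=cams.read_camera('wrist');t=cams.read_camera('scene')
print(s['tool_pos'],s['tool_rot'],s['contact_force']);go([.591,.066,.1275],[-90,-28,1.5])
a=cv2.resize(im,(768,576))[100:400];b=cv2.resize(t[170:270,180:340],(480,300),interpolation=cv2.INTER_CUBIC)
cv2.imwrite('pics/w2.png',np.vstack([cv2.resize(a,(700,273)),cv2.resize(b,(700,320))[:, :]])[:600])
E
```

```text
[0.564  0.0656 0.1768] [-1.5706 -0.4863  0.0129] [-0.1385  0.6357 -0.2592]
shift [-0.      0.0572  0.0003] turn [ 0.3583 -0.6902 -0.0289]
```

View pics/w2.png

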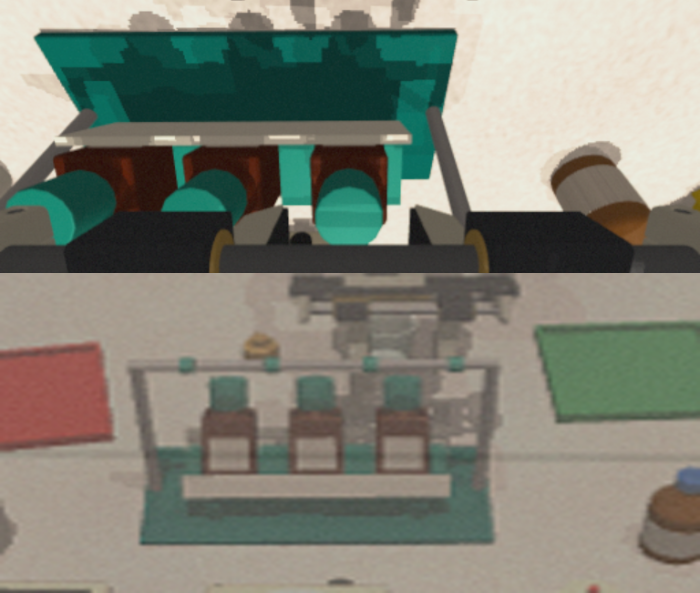

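{"op": "apply_moves", "data": {"plan": [[0,0.012,0,0,0,0,-0.2],[0,0.025,0,0,0,0,-0.2],[0,0.037,0,0,0,0,-0.2],[0,0.048,0,0,0,0,-0.2],[0,0.056,0,0,0,0,-0.2]]}}

```text
time: 3.72
tool_pos: [0.5907, 0.0658, 0.1278]
tool_rot: [-1.571, -0.488, 0.013]
contact_force: [0.6, -0.6, -0.2]
opening: 0.0553
```

{"op": "apply_moves", "data": {"plan": [[0,0.001,0,0,0,0,0],[0,0.001,0,0,0,0,0.2],[0,0.001,0,0,0,0,0.4],[0,0.001,0,0,0,0,0.5],[0,0.001,0,0,0,0,0.6]], "squeeze": 40}}

```text
time: 4.35
tool_pos: [0.5909, 0.0658, 0.1279]
tool_rot: [-1.571, -0.489, 0.013]
contact_force: [-1.0, -0.1, -1.6]
opening: 0.0452
```

{"op": "apply_moves", "data": {"plan": [[0,0,0,0,0,0,0.6],[0,0,0,0,0,0,0.6],[0,0,0,0,0,0,0.6],[0,0,0,0,0,0,0.6],[0,0,0,0,0,0,0.6]]}}

```text
time: 4.97
tool_pos: [0.591, 0.0658, 0.1279]
tool_rot: [-1.571, -0.489, 0.013]
contact_force: [0.5, 0.1, -1.4]
opening: 0.0455
```

```bash
python3 - <<'E'
from h import *
im=cams.read_camera('wrist')
a=cv2.resize(im,(800,600),interpolation=cv2.INTER_CUBIC)[150:450]
s=cams.read_camera('scene')
b=cv2.resize(s[170:230,210:320],(800,300),interpolation=cv2.INTER_CUBIC)
cv2.imwrite('pics/w3.png',np.vstack([a,b]));print(robot.observe()['contact_force'])
E
```

```text
[-0.0164 -0.0468 -1.4707]
```

View pics/w3.png

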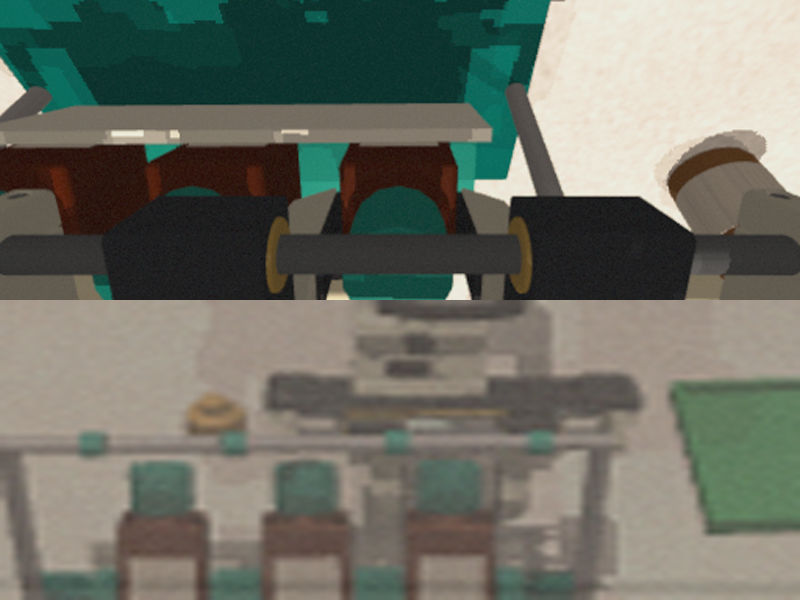

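{"op": "apply_moves", "data": {"plan": [[0,0,0,0,0,0,0.0],[0,0,0,0,0,0,-0.2],[0,-0.006,0,0,0,0,-0.2],[0,-0.012,0,0,0,0,-0.2],[0,-0.013,0,0,0,0,-0.2]]}}

```text
time: 5.7
tool_pos: [0.585, 0.0657, 0.1402]
tool_rot: [-1.571, -0.49, 0.013]
contact_force: [0.6, 0.3, -0.0]
opening: 0.0554
```

{"op": "apply_moves", "data": {"plan": [[0,0,0,0,0,0,0.2],[0,0,0,0,0,0,0.6],[0,0,0,0,0,0,0.6],[0,0,0,0,0,0,0.6],[0,0,0,0,0,0,0.6]]}}

```text
time: 6.32
tool_pos: [0.5848, 0.0657, 0.1392]
tool_rot: [-1.571, -0.488, 0.013]
contact_force: [0.8, 0.1, -0.9]
opening: 0.0332
```

{"op": "apply_moves", "data": {"plan": [[0,-0.01,0,0,0,0,0.6],[0,-0.025,0,0,0,0,0.6],[0,-0.042,0,0,0,0,0.6],[0,-0.06,0,0,0,0,0.6],[0,-0.075,0,0,0,0,0.6]]}}

```text
time: 6.95
tool_pos: [0.5486, 0.0653, 0.2068]
tool_rot: [-1.571, -0.489, 0.013]
contact_force: [0.2, 1.3, -3.0]
opening: 0.0332
```

{"op": "apply_moves", "data": {"plan": [[0,-0.01,0,0,0,0,0.6],[0,-0.02,0,0,0,0,0.6],[0,-0.025,0,0,0,0,0.6],[0,-0.025,0,0,0,0,0.6],[0,-0.025,0,0,0,0,0.6]]}}

```text
time: 7.58
tool_pos: [0.5378, 0.0651, 0.2271]
tool_rot: [-1.571, -0.488, 0.013]
contact_force: [-0.6, 0.0, -1.8]
opening: 0.0338
```

```bash
python3 - <<'E'
from h import *
weigh(6); s=robot.observe();print(s['tool_pos'],s['tool_rot'],s['opening'])
im=cams.read_camera('wrist');sc=cams.read_camera('scene')
a=cv2.resize(im,(600,450),interpolation=cv2.INTER_CUBIC)[130:380]
b=cv2.resize(sc[130:230,180:350],(600,350),interpolation=cv2.INTER_CUBIC)
cv2.imwrite('pics/w4.png',np.vstack([a,b]))
go([.45,.20,.29],[-90,0,1.5])
E
```

```text
F [-0.313   0.0815 -2.4031] +- [0.2429 0.1438 0.1983] J [-34.1757 -24.9307] [0.0419 0.0139] t 7.825
[0.5379 0.0651 0.2274] [-1.5707 -0.4883  0.0126] 0.03316876741659033
shift [-0.0468 -0.0956  0.136 ] turn [ 0.1838 -0.7545 27.9874]
```

View pics/w4.png

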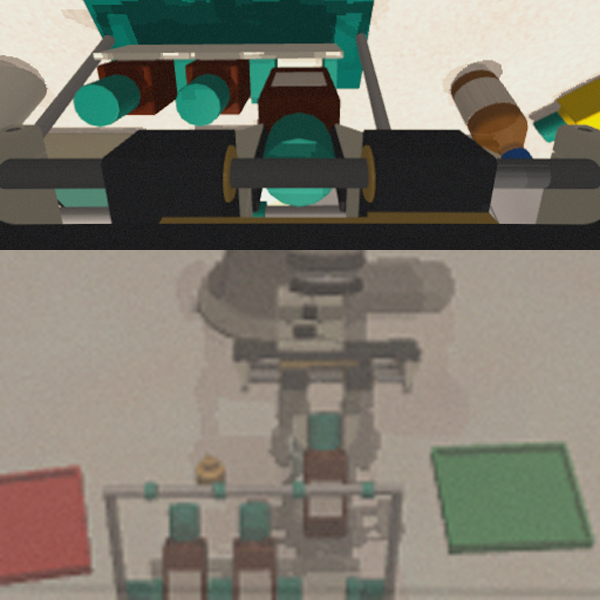

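{"op": "apply_moves", "data": {"plan": [[-0.025,-0.02,0.0,0,0,0,0.6],[-0.04,-0.05,0.0,0,0,7,0.6],[-0.045,-0.075,0,0,0,15,0.6],[-0.045,-0.08,0,0,0,22,0.6],[-0.045,-0.08,0,0,0,28,0.6]]}}

```text
time: 8.6
tool_pos: [0.4613, 0.0641, 0.2784]
tool_rot: [-1.571, 0.0, 0.013]
contact_force: [0.4, -0.0, -2.4]
opening: 0.0331
```

{"op": "apply_moves", "data": {"plan": [[0,0,0,0,0,0,0.6],[0,0,0,0,0,0,0.6],[0,0,0,0,0,0,0.6],[0,0,0,0,0,0,0.6],[0,0,0,0,0,0,0.6]]}}

```text
time: 9.22
tool_pos: [0.4605, 0.0641, 0.2773]
tool_rot: [-1.571, -0.001, 0.013]
contact_force: [-0.0, -0.3, -2.3]
opening: 0.0331
```

```bash
python3 - <<'E'
from h import *
weigh(20); s=robot.observe();print(s['tool_pos'],s['tool_rot'],s['opening'])
E
```

```text
F [-0.1258 -0.0677 -2.2729] +- [0.0995 0.1255 0.1182] J [-37.1352 -25.7937] [0.0051 0.0023] t 10.175
[0.4606 0.0641 0.2771] [-1.5707 -0.      0.0128] 0.033232429151290335
```

```bash
python3 - <<'E'
from h import *
go([.465,-.2,.26],[-90,0,10.4]);go([.509,-.3335,.2],[-90,0,10.4])
E
```

```text
shift [ 0.001   0.0171 -0.2642] turn [-0.0042 -9.6692  0.0022]
shift [ 0.0433  0.0771 -0.3982] turn [-0.0042 -9.6692  0.0022]
```

{"op": "apply_moves", "data": {"plan": [[0,0,-0.03,0,0,0,0.6],[0,0.004,-0.075,0,-2,0,0.6],[0,0.008,-0.125,0,-4,0,0.6],[0,0.013,-0.175,0,-6,0,0.6],[0.001,0.017,-0.225,0,-8,0,0.6]]}}

```text
time: 10.85
tool_pos: [0.4644, -0.1624, 0.2601]
tool_rot: [-1.571, -0.0, 0.154]
contact_force: [0.3, 1.1, -1.9]
opening: 0.0337
```

{"op": "apply_moves", "data": {"plan": [[0.008,0.012,-0.045,0,-1.7,0,0.6],[0.015,0.025,-0.09,0,-1.7,0,0.6],[0.022,0.04,-0.13,0,-1.7,0,0.6],[0.022,0.055,-0.16,0,-1.7,0,0.6],[0.022,0.06,-0.173,0,-1.7,0,0.6]]}}

```text
time: 11.48
tool_pos: [0.5121, -0.3296, 0.1986]
tool_rot: [-1.569, 0.002, 0.181]
contact_force: [-1.6, -0.1, -2.6]
opening: 0.033
```

```bash
python3 - <<'E'
from h import *
go([.509,-.3335,.124],[-90,0,10.4])
E
```

```text
shift [-0.0036  0.0746 -0.0034] turn [-0.1076 -0.0539 -0.0883]
```

{"op": "apply_moves", "data": {"plan": [[-0.0035,0.02,-0.0035,0,0,0,0.6],[-0.0035,0.04,-0.0035,0,0,0,0.6],[-0.0035,0.055,-0.0035,0,0,0,0.6],[-0.0035,0.067,-0.0035,0,0,0,0.6],[-0.0035,0.074,-0.0035,0,0,0,0.6]]}}

```text
time: 12.1
tool_pos: [0.5098, -0.3323, 0.1257]
tool_rot: [-1.571, -0.0, 0.182]
contact_force: [0.4, -0.2, -2.3]
opening: 0.0336
```

{"op": "apply_moves", "data": {"plan": [[0,0.001,0,0,0,0,0.6],[0,0.0025,0,0,0,0,0.6],[0,0.004,0,0,0,0,0.6],[0,0.0055,0,0,0,0,0.6],[0,0.006,0,0,0,0,0.6]]}}

```text
time: 12.72
tool_pos: [0.5097, -0.3326, 0.1201]
tool_rot: [-1.571, -0.0, 0.182]
contact_force: [-0.2, -0.1, -2.7]
opening: 0.0335
```

Not yet touching; step on down.

{"op": "apply_moves", "data": {"plan": [[0,0.001,0,0,0,0,0.6],[0,0.002,0,0,0,0,0.6],[0,0.003,0,0,0,0,0.6],[0,0.004,0,0,0,0,0.6],[0,0.004,0,0,0,0,0.6]]}}

```text
time: 13.35
tool_pos: [0.5097, -0.3325, 0.116]
tool_rot: [-1.571, 0.0, 0.182]
contact_force: [-0.9, -0.1, -1.3]
opening: 0.0335
```

{"op": "apply_moves", "data": {"plan": [[0,0.0005,0,0,0,0,0.6],[0,0.001,0,0,0,0,0.6],[0,0.0015,0,0,0,0,0.6],[0,0.002,0,0,0,0,0.6],[0,0.002,0,0,0,0,0.6]]}}

```text
time: 13.98
tool_pos: [0.5097, -0.3325, 0.1141]
tool_rot: [-1.571, 0.0, 0.182]
contact_force: [-0.1, -1.3, -1.4]
opening: 0.0341
```

```bash
python3 - <<'E'
from h import *
weigh(6);print(robot.observe()['tool_pos'])
E
```

```text
F [ 0.2038 -0.2153 -2.1611] +- [0.1838 0.2257 0.2117] J [-55.1391 -22.7201] [0.0034 0.0027] t 14.225
[ 0.5097 -0.3326  0.1141]
```

Still hanging freely; go on.

{"op": "apply_moves", "data": {"plan": [[0,0.0007,0,0,0,0,0.6],[0,0.0015,0,0,0,0,0.6],[0,0.0023,0,0,0,0,0.6],[0,0.003,0,0,0,0,0.6],[0,0.003,0,0,0,0,0.6]]}}

```text
time: 14.9
tool_pos: [0.5099, -0.3326, 0.1125]
tool_rot: [-1.572, -0.001, 0.182]
contact_force: [-1.8, 2.7, 7.8]
opening: 0.0335
```

{"op": "apply_moves", "data": {"plan": [[0,-0.0005,0,0,0,0,0.25],[0,-0.0005,0,0,0,0,0.1],[0,-0.0005,0,0,0,0,-0.1],[0,-0.0005,0,0,0,0,-0.15],[0,-0.0005,0,0,0,0,-0.15]]}}

```text
time: 15.52
tool_pos: [0.5097, -0.3326, 0.1115]
tool_rot: [-1.571, 0.0, 0.182]
contact_force: [0.6, 0.1, 0.4]
opening: 0.0528
```

{"op": "apply_moves", "data": {"plan": [[0,-0.01,0,0,0,0,-0.15],[0,-0.03,0,0,0,0,-0.15],[0,-0.06,0,0,0,0,-0.15],[0,-0.1,0,0,0,0,-0.2],[-0.01,-0.16,0,0,0,0,-0.2]]}}

```text
time: 16.15
tool_pos: [0.4995, -0.3337, 0.2722]
tool_rot: [-1.569, 0.002, 0.183]
contact_force: [1.1, -0.5, 0.4]
opening: 0.0549
```

```bash
python3 - <<'E'
from h import *
s=robot.observe();print(s['tool_pos'],s['opening'])
# next: middle; TCP at grasp from first was (.5848,.0657,.1395)
g=np.array([.5848+.0017,-.0093,.1393]); a=np.array([-.469,-.01,.883])
go([.47,-.15,.27],[-90,-14,1.2]); go(g+a*.06,[-90,-28,1.2]); print(g+a*.06)
E
```

```text
[ 0.4995 -0.3337  0.2722] 0.05494192627444288
shift [0.0044 0.0026 0.186 ] turn [ -1.2543   9.205  -14.0688]
shift [0.1168 0.0804 0.3076] turn [ -2.3846   9.0512 -28.0379]
[ 0.5584 -0.0099  0.1923]
```

{"op": "apply_moves", "data": {"plan": [[-0.01,-0.005,0.045,0,2,-5,-0.2],[-0.015,-0.005,0.09,-0.5,4,-10,-0.2],[-0.02,-0.005,0.14,-1,6,-16,-0.2],[-0.02,-0.005,0.195,-1.7,8,-22,-0.2],[-0.015,-0.005,0.25,-2.4,9,-28,-0.2]]}}

```text
time: 16.77
tool_pos: [0.4393, -0.09, 0.2777]
tool_rot: [-1.574, -0.495, 0.021]
contact_force: [0.1, 1.1, 0.6]
opening: 0.0549
```

```bash
python3 - <<'E'
from h import *
g=np.array([.5865,-.0093,.1393]); a=np.array([-.469,-.01,.883])
go(g+a*.06,[-90,-28,1.2])
E
```

```text
shift [0.0656 0.1323 0.078 ] turn [ 0.1971 -0.0174  0.3677]
```

{"op": "apply_moves", "data": {"plan": [[0.025,0.03,0.03,0.2,0,0.3,-0.2],[0.0656,0.06,0.065,0.2,0,0.3,-0.2],[0.0656,0.095,0.078,0.2,0,0.3,-0.2],[0.0656,0.12,0.078,0.2,0,0.3,-0.2],[0.0656,0.127,0.078,0.2,0,0.3,-0.2]]}}

```text
time: 17.4
tool_pos: [0.5558, -0.0105, 0.1944]
tool_rot: [-1.57, -0.483, 0.023]
contact_force: [-0.5, -0.6, 0.1]
opening: 0.0554
```

```bash
python3 - <<'E'
from h import *
s=robot.observe();im=cams.read_camera('wrist');print(s['tool_pos'],s['tool_rot'])
g=np.array([.5865,-.0093,.1393]);go(g,[-90,-28,1.2])
top=cams.read_camera('top')
a=cv2.resize(im,(800,600),interpolation=cv2.INTER_CUBIC)[120:420]
b=cv2.resize(top[130:280,130:430],(600,300),interpolation=cv2.INTER_CUBIC);b=cv2.copyMakeBorder(b,0,0,0,200,0)
cv2.imwrite('pics/w5.png',np.vstack([a,b]))
E
```

```text
[ 0.5558 -0.0105  0.1944] [-1.5695 -0.4831  0.0231]
shift [0.0014 0.0631 0.0008] turn [-0.1085  0.0791 -0.2985]
```

View pics/w5.png

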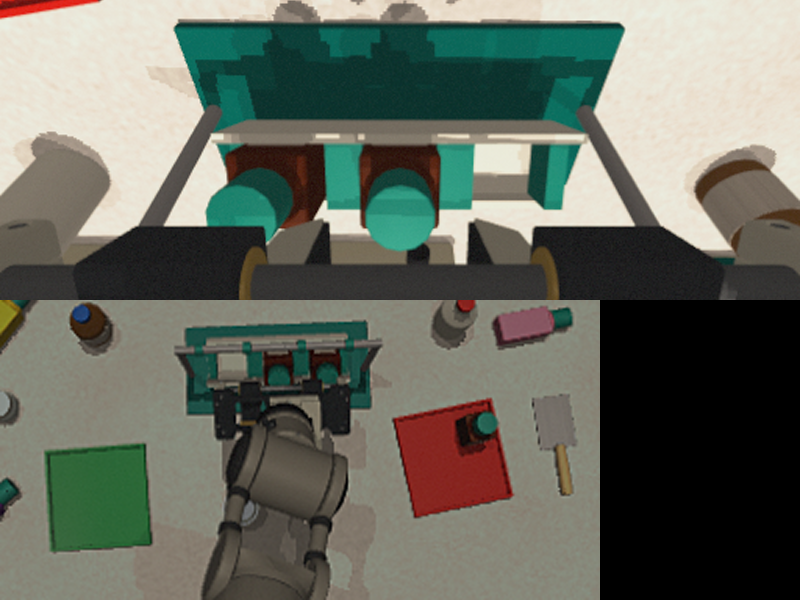

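{"op": "apply_moves", "data": {"plan": [[0.001,0.015,0,0,0,-0.3,-0.2],[0.001,0.03,0,0,0,-0.3,-0.2],[0.001,0.045,0,0,0,-0.3,-0.2],[0.001,0.058,0,0,0,-0.3,-0.2],[0.001,0.063,0,0,0,-0.3,-0.2]]}}

```text
time: 18.12
tool_pos: [0.5861, -0.0102, 0.1389]
tool_rot: [-1.57, -0.489, 0.022]
contact_force: [-0.2, 0.5, -0.5]
opening: 0.055
```

{"op": "apply_moves", "data": {"plan": [[0,0,0,0,0,0,0.1],[0,0,0,0,0,0,0.4],[0,0,0,0,0,0,0.6],[0,0,0,0,0,0,0.6],[0,0,0,0,0,0,0.6]]}}

```text
time: 18.75
tool_pos: [0.5862, -0.0101, 0.1404]
tool_rot: [-1.57, -0.491, 0.023]
contact_force: [-1.3, 1.4, 3.2]
opening: 0.0333
```

{"op": "apply_moves", "data": {"plan": [[0,-0.01,0,0,0,0,0.6],[0,-0.028,0,0,0,0,0.6],[0,-0.05,0,0,0,0,0.6],[0,-0.075,0,0,0,0,0.6],[0,-0.1,0,0,0,0,0.6]]}}

```text
time: 19.38
tool_pos: [0.537, -0.0113, 0.2278]
tool_rot: [-1.57, -0.486, 0.022]
contact_force: [0.4, -0.5, -4.5]
opening: 0.0337
```

{"op": "apply_moves", "data": {"plan": [[-0.025,-0.02,0.0,0,0,0,0.6],[-0.04,-0.05,0.0,0,0,7,0.6],[-0.045,-0.075,0,0,0,15,0.6],[-0.045,-0.08,0,0,0,22,0.6],[-0.045,-0.08,0,0,0,28,0.6]]}}

```text
time: 20.0
tool_pos: [0.4609, -0.0134, 0.2784]
tool_rot: [-1.571, 0.002, 0.022]
contact_force: [1.0, -0.3, -4.5]
opening: 0.0334
```

{"op": "apply_moves", "data": {"plan": [[0,0,0,0,0,0,0.6],[0,0,0,0,0,0,0.6],[0,0,0,0,0,0,0.6],[0,0,0,0,0,0,0.6],[0,0,0,0,0,0,0.6]]}}

```text
time: 20.62
tool_pos: [0.4615, -0.0132, 0.2778]
tool_rot: [-1.57, -0.002, 0.023]
contact_force: [0.5, 0.9, -5.6]
opening: 0.0335
```

```bash
python3 - <<'E'
from h import *
weigh(20); s=robot.observe();print(s['tool_pos'],s['tool_rot'],s['opening'])
go([.458,-.266,.125],[-90,0,10.4]); go([.408,.294,.2],[-90,0,3.9])
E
```

```text
F [ 0.147   0.1268 -4.6536] +- [0.114  0.103  0.1149] J [-37.8446 -26.6633] [0.0052 0.0029] t 21.575
[ 0.4617 -0.0132  0.2776] [-1.5702 -0.0013  0.0227] 0.03352515015039043
shift [-0.0096  0.1524 -0.2528] turn [-0.031  -9.0975  0.0772]
shift [-0.0468  0.0778  0.3082] turn [-0.0353 -2.5975  0.0753]
```

{"op": "apply_moves", "data": {"plan": [[0,0,0.03,0,0,0,0.6],[-0.003,0.004,0.075,0,-0.6,0,0.6],[-0.006,0.01,0.125,0,-1.2,0,0.6],[-0.008,0.02,0.175,0,-1.8,0,0.6],[-0.01,0.03,0.225,0,-2.6,0,0.6]]}}

```text
time: 22.25
tool_pos: [0.4465, 0.2132, 0.2476]
tool_rot: [-1.57, -0.002, 0.068]
contact_force: [1.3, -0.4, -4.6]
opening: 0.0333
```

```bash
python3 - <<'E'
from h import *
go([.443,.3345,.18],[-90,0,3.9])
E
```

```text
shift [0.0046 0.0677 0.1213] turn [-0.036   0.0183  0.1189]
```

{"op": "apply_moves", "data": {"plan": [[0.0045,0.005,0.045,0,0,0,0.6],[0.0045,0.015,0.085,0,0,0,0.6],[0.0045,0.035,0.11,0,0,0,0.6],[0.0045,0.055,0.121,0,0,0,0.6],[0.0045,0.068,0.121,0,0,0,0.6]]}}

```text
time: 22.88
tool_pos: [0.4425, 0.3331, 0.1786]
tool_rot: [-1.571, -0.0, 0.07]
contact_force: [-0.4, -0.8, -4.9]
opening: 0.0333
```

```bash
python3 - <<'E'
from h import *
go([.443,.3345,.118],[-90,0,3.9])
E
```

```text
shift [0.0006 0.0606 0.0013] turn [0.0021 0.0855 0.004 ]
```

{"op": "apply_moves", "data": {"plan": [[0,0.02,0.001,0,0,0,0.6],[0,0.036,0.001,0,0,0,0.6],[0,0.05,0.001,0,0,0,0.6],[0,0.058,0.001,0,0,0,0.6],[0,0.061,0.001,0,0,0,0.6]]}}

```text
time: 23.5
tool_pos: [0.443, 0.3335, 0.1185]
tool_rot: [-1.57, -0.001, 0.068]
contact_force: [-0.4, -0.1, -4.5]
opening: 0.0338
```

{"op": "apply_moves", "data": {"plan": [[0,0.001,0,0,0,0,0.6],[0,0.0015,0,0,0,0,0.6],[0,0.0022,0,0,0,0,0.6],[0,0.003,0,0,0,0,0.6],[0,0.003,0,0,0,0,0.6]]}}

```text
time: 24.12
tool_pos: [0.443, 0.3337, 0.1158]
tool_rot: [-1.57, -0.001, 0.068]
contact_force: [-0.4, 0.6, -4.8]
opening: 0.0332
```

{"op": "apply_moves", "data": {"plan": [[0,0.0005,0,0,0,0,0.6],[0,0.001,0,0,0,0,0.6],[0,0.0015,0,0,0,0,0.6],[0,0.002,0,0,0,0,0.6],[0,0.002,0,0,0,0,0.6]]}}

```text
time: 24.75
tool_pos: [0.443, 0.3337, 0.1138]
tool_rot: [-1.57, -0.001, 0.068]
contact_force: [0.4, -0.6, -4.8]
opening: 0.0337
```

{"op": "apply_moves", "data": {"plan": [[0,0.0005,0,0,0,0,0.6],[0,0.001,0,0,0,0,0.6],[0,0.0015,0,0,0,0,0.6],[0,0.002,0,0,0,0,0.6],[0,0.002,0,0,0,0,0.6]]}}

```text
time: 25.38
tool_pos: [0.4434, 0.334, 0.1136]
tool_rot: [-1.569, -0.003, 0.068]
contact_force: [-3.3, -1.7, 9.8]
opening: 0.0336
```

Contact; release and go for the third.

{"op": "apply_moves", "data": {"plan": [[0,-0.0005,0,0,0,0,0.25],[0,-0.0005,0,0,0,0,0.1],[0,-0.0005,0,0,0,0,-0.1],[0,-0.0005,0,0,0,0,-0.15],[0,-0.0005,0,0,0,0,-0.15]]}}

```text
time: 26.0
tool_pos: [0.443, 0.3337, 0.1122]
tool_rot: [-1.57, -0.001, 0.068]
contact_force: [-0.3, 0.8, -0.5]
opening: 0.0526
```

{"op": "apply_moves", "data": {"plan": [[0,-0.01,0,0,0,0,-0.15],[0,-0.03,0,0,0,0,-0.15],[0,-0.06,0,0,0,0,-0.15],[0,-0.1,0,0,0,0,-0.2],[0,-0.16,0,0,0,0,-0.2]]}}

```text
time: 26.62
tool_pos: [0.442, 0.3331, 0.2731]
tool_rot: [-1.571, 0.001, 0.068]
contact_force: [0.4, 0.7, 0.9]
opening: 0.055
```

```bash
python3 - <<'E'
from h import *
s=robot.observe();print(s['tool_pos'],s['opening'])
go([.445,.05,.28],[-90,-14,1.2])
E
```

```text
[0.442  0.3331 0.2731] 0.05498616205797516
shift [-0.0163 -0.0067 -0.2827] turn [ -0.2936   2.6874 -14.0647]
```

{"op": "apply_moves", "data": {"plan": [[-0.003,0,-0.045,0,0.5,-3,-0.2],[-0.006,-0.002,-0.1,0,1,-6,-0.2],[-0.01,-0.004,-0.155,0,1.7,-9,-0.2],[-0.013,-0.006,-0.21,-0.2,2.2,-12,-0.2],[-0.016,-0.0067,-0.265,-0.3,2.7,-14,-0.2]]}}

```text
time: 27.25
tool_pos: [0.4445, 0.0666, 0.28]
tool_rot: [-1.57, -0.249, 0.021]
contact_force: [0.5, 0.7, 0.2]
opening: 0.055
```

```bash
python3 - <<'E'
from h import *
g=np.array([.5885,-.0843,.1395]); a=np.array([-.469,-.01,.883])
go(g+a*.12,[-90,-28,1.3])
E
```

```text
shift [ 0.0734  0.0542 -0.154 ] turn [ -0.0033  -0.0911 -13.7315]
```

{"op": "apply_moves", "data": {"plan": [[0.015,0,-0.045,0,0,-4,-0.2],[0.03,0.005,-0.09,0,0,-8,-0.2],[0.05,0.02,-0.13,0,0,-13.7,-0.2],[0.07,0.045,-0.154,0,0,-13.7,-0.2],[0.0734,0.0542,-0.154,0,0,-13.7,-0.2]]}}

```text
time: 27.88
tool_pos: [0.5329, -0.0858, 0.2435]
tool_rot: [-1.569, -0.484, 0.018]
contact_force: [-0.5, 0.5, -0.5]
opening: 0.0552
```

```bash
python3 - <<'E'
from h import *
g=np.array([.5885,-.0843,.1395]); a=np.array([-.469,-.01,.883])
go(g+a*.05,[-90,-28,1.3])
E
```

```text
shift [0.0005 0.068  0.0003] turn [ 0.0495 -0.2616 -0.2432]
```

{"op": "apply_moves", "data": {"plan": [[0.0005,0.025,0,0,0,-0.2,-0.2],[0.0005,0.045,0,0,0,-0.2,-0.2],[0.0005,0.06,0,0,0,-0.2,-0.2],[0.0005,0.067,0,0,0,-0.2,-0.2],[0.0005,0.068,0,0,0,-0.2,-0.2]]}}

```text
time: 28.5
tool_pos: [0.5646, -0.083, 0.184]
tool_rot: [-1.569, -0.488, 0.021]
contact_force: [-0.3, -0.2, -0.1]
opening: 0.0552
```

```bash
python3 - <<'E'
from h import *
s=robot.observe();im=cams.read_camera('wrist');print(s['tool_pos'],s['tool_rot'])
g=np.array([.5885,-.0843,.1395]);go(g,[-90,-28,1.3])
top=cams.read_camera('top')
a=cv2.resize(im,(800,600),interpolation=cv2.INTER_CUBIC)[120:420]
b=cv2.resize(top[130:280,130:430],(600,300),interpolation=cv2.INTER_CUBIC);b=cv2.copyMakeBorder(b,0,0,0,200,0)
cv2.imwrite('pics/w6.png',np.vstack([a,b]))
E
```

```text
[ 0.5646 -0.083   0.184 ] [-1.5693 -0.4881  0.0206]
shift [ 0.      0.0507 -0.0017] turn [-0.0183 -0.1078 -0.0061]
```

View pics/w6.png

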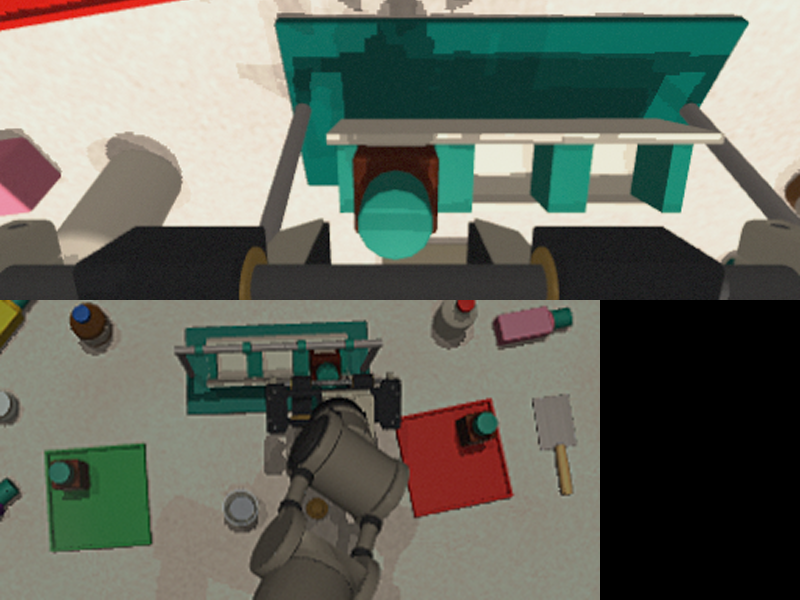

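{"op": "apply_moves", "data": {"plan": [[0,0.012,-0.002,0,0,0,-0.2],[0,0.025,-0.002,0,0,0,-0.2],[0,0.037,-0.002,0,0,0,-0.2],[0,0.046,-0.002,0,0,0,-0.2],[0,0.05,-0.002,0,0,0,-0.2]]}}

```text
time: 29.22
tool_pos: [0.5881, -0.0846, 0.1389]
tool_rot: [-1.569, -0.487, 0.02]
contact_force: [0.8, -0.1, 0.8]
opening: 0.0546
```

{"op": "apply_moves", "data": {"plan": [[0,0,0,0,0,0,0.1],[0,0,0,0,0,0,0.4],[0,0,0,0,0,0,0.6],[0,0,0,0,0,0,0.6],[0,0,0,0,0,0,0.6]]}}

```text
time: 29.85
tool_pos: [0.5881, -0.0848, 0.1402]
tool_rot: [-1.57, -0.489, 0.02]
contact_force: [-1.3, 0.7, 2.6]
opening: 0.0335
```

{"op": "apply_moves", "data": {"plan": [[0,-0.01,0,0,0,0,0.6],[0,-0.028,0,0,0,0,0.6],[0,-0.05,0,0,0,0,0.6],[0,-0.075,0,0,0,0,0.6],[0,-0.1,0,0,0,0,0.6]]}}

```text
time: 30.48
tool_pos: [0.5397, -0.0857, 0.2284]
tool_rot: [-1.569, -0.486, 0.02]
contact_force: [0.9, -0.5, -2.8]
opening: 0.0334
```

{"op": "apply_moves", "data": {"plan": [[-0.025,-0.02,0.0,0,0,0,0.6],[-0.04,-0.05,0.0,0,0,7,0.6],[-0.045,-0.075,0,0,0,15,0.6],[-0.045,-0.08,0,0,0,22,0.6],[-0.045,-0.08,0,0,0,28,0.6]]}}

```text
time: 31.1
tool_pos: [0.4633, -0.0878, 0.2789]
tool_rot: [-1.571, 0.003, 0.02]
contact_force: [0.5, 0.4, -3.4]
opening: 0.0337
```

{"op": "apply_moves", "data": {"plan": [[0,0,0,0,0,0,0.6],[0,0,0,0,0,0,0.6],[0,0,0,0,0,0,0.6],[0,0,0,0,0,0,0.6],[0,0,0,0,0,0,0.6]]}}

```text
time: 31.72
tool_pos: [0.4637, -0.0876, 0.2779]
tool_rot: [-1.57, -0.0, 0.021]
contact_force: [0.0, 0.3, -2.1]
opening: 0.0333
```

```bash
python3 - <<'E'
from h import *
weigh(20); s=robot.observe();print(s['tool_pos'],s['tool_rot'],s['opening'])
go([.458,-.266,.18],[-90,0,10.4]); go([.4485,.2585,.18],[-90,0,3.9])
E
```

```text
F [-0.2435  0.0325 -2.706 ] +- [0.1077 0.0843 0.0989] J [-38.0666 -25.9587] [0.0051 0.0026] t 32.675
[ 0.4639 -0.0876  0.2777] [-1.5696  0.0004  0.0208] 0.03327797562102683
shift [-0.0095  0.0975 -0.1784] turn [-0.0685 -9.2072 -0.0181]
shift [-0.0081  0.0981  0.3462] turn [-0.0673 -2.7072 -0.022 ]
```

```bash
python3 - <<'E'
from h import *
weigh(40);print(robot.observe()['qpos'])
E
```

```text
F [ 0.0366 -0.0929 -2.6231] +- [0.0715 0.0692 0.0822] J [-38.0459 -25.9654] [0.0001 0.    ] t 34.675
[-0.3497  0.2138  1.5897  0.001   1.3389 -1.9416]
```

{"op": "apply_moves", "data": {"plan": [[-0.002,0.005,-0.035,0,-2,0,0.6],[-0.004,0.015,-0.08,0,-4,0,0.6],[-0.006,0.04,-0.125,0,-6,0,0.6],[-0.008,0.075,-0.165,0,-8,0,0.6],[-0.0095,0.0975,-0.178,0,-9.2,0,0.6]]}}

```text
time: 35.35
tool_pos: [0.4573, -0.2676, 0.1782]
tool_rot: [-1.569, 0.001, 0.18]
contact_force: [0.5, 0.9, -3.1]
opening: 0.0337
```

```bash
python3 - <<'E'
from h import *
go([.458,-.266,.117],[-90,0,10.4])
E
```

```text
shift [0.001  0.0612 0.0014] turn [-0.1119 -0.0901 -0.0758]
```

{"op": "apply_moves", "data": {"plan": [[0.001,0.02,0.001,0,0,0,0.6],[0.001,0.036,0.001,0,0,0,0.6],[0.001,0.05,0.001,0,0,0,0.6],[0.001,0.058,0.001,0,0,0,0.6],[0.001,0.061,0.001,0,0,0,0.6]]}}

```text
time: 35.98
tool_pos: [0.4588, -0.2643, 0.1187]
tool_rot: [-1.569, 0.0, 0.182]
contact_force: [-0.5, 0.2, -1.9]
opening: 0.0332
```

{"op": "apply_moves", "data": {"plan": [[0,0.0005,0,0,0,0,0.6],[0,0.0012,0,0,0,0,0.6],[0,0.0018,0,0,0,0,0.6],[0,0.0022,0,0,0,0,0.6],[0,0.0022,0,0,0,0,0.6]]}}

```text
time: 36.6
tool_pos: [0.4588, -0.2643, 0.1168]
tool_rot: [-1.57, 0.0, 0.181]
contact_force: [-0.5, 0.6, -2.8]
opening: 0.0333
```

{"op": "apply_moves", "data": {"plan": [[0,0.0005,0,0,0,0,0.6],[0,0.001,0,0,0,0,0.6],[0,0.0016,0,0,0,0,0.6],[0,0.002,0,0,0,0,0.6],[0,0.0023,0,0,0,0,0.6]]}}

```text
time: 37.22
tool_pos: [0.4588, -0.2643, 0.1144]
tool_rot: [-1.569, 0.0, 0.181]
contact_force: [0.3, -0.7, -2.1]
opening: 0.0331
```

{"op": "apply_moves", "data": {"plan": [[0,0.0005,0,0,0,0,0.6],[0,0.001,0,0,0,0,0.6],[0,0.0014,0,0,0,0,0.6],[0,0.0018,0,0,0,0,0.6],[0,0.0018,0,0,0,0,0.6]]}}

```text
time: 37.85
tool_pos: [0.459, -0.2644, 0.1133]
tool_rot: [-1.57, -0.0, 0.181]
contact_force: [-0.9, 2.1, 5.6]
opening: 0.0335
```

Contact; release, then return empty to the weighing pose to check the zero.

{"op": "apply_moves", "data": {"plan": [[0,-0.0005,0,0,0,0,0.25],[0,-0.0005,0,0,0,0,0.1],[0,-0.0005,0,0,0,0,-0.1],[0,-0.0005,0,0,0,0,-0.15],[0,-0.0005,0,0,0,0,-0.15]]}}

```text
time: 38.48
tool_pos: [0.4588, -0.2644, 0.1132]
tool_rot: [-1.57, 0.0, 0.181]
contact_force: [0.5, 0.0, -1.0]
opening: 0.053
```

{"op": "apply_moves", "data": {"plan": [[0,-0.01,0,0,0,0,-0.15],[0,-0.03,0,0,0,0,-0.15],[0,-0.06,0,0,0,0,-0.15],[0,-0.1,0,0,0,0,-0.2],[0,-0.16,0,0,0,0,-0.2]]}}

```text
time: 39.1
tool_pos: [0.4581, -0.264, 0.2741]
tool_rot: [-1.568, 0.002, 0.181]
contact_force: [1.5, -0.9, -0.3]
opening: 0.0551
```

```bash
python3 - <<'E'
from h import *
go([.4639,-.0876,.2777],[-89.93,0,1.19])
E
```

```text
shift [ 0.0375 -0.0031  0.1725] turn [-0.1081  9.1994 -0.1363]
```

{"op": "apply_moves", "data": {"plan": [[0.01,-0.001,0.045,0,3,0,-0.2],[0.02,-0.002,0.09,0,6,0,-0.2],[0.03,-0.0031,0.135,0,9.2,0,-0.2],[0.0375,-0.0031,0.1725,-0.1,9.2,-0.1,-0.2],[0.0375,-0.0031,0.1725,-0.1,9.2,-0.1,-0.2]]}}

```text
time: 39.72
tool_pos: [0.4645, -0.086, 0.2775]
tool_rot: [-1.571, -0.003, 0.024]
contact_force: [0.6, -0.2, -0.6]
opening: 0.0551
```

{"op": "apply_moves", "data": {"plan": [[0,0,0,0,0,0,-0.2],[0,0,0,0,0,0,-0.2],[0,0,0,0,0,0,-0.2],[0,0,0,0,0,0,-0.2],[0,0,0,0,0,0,-0.2]]}}

```text
time: 40.35
tool_pos: [0.4646, -0.0884, 0.2764]
tool_rot: [-1.571, -0.001, 0.02]
contact_force: [-0.2, -0.5, -0.5]
opening: 0.0549
```

```bash
python3 - <<'E'
from h import *
weigh(20);s=robot.observe();print(s['qpos'],s['tool_pos'])
t=cams.read_camera('top');sc=cams.read_camera('scene')
a=cv2.resize(t[120:290,90:430],(680,340),interpolation=cv2.INTER_CUBIC)
b=cv2.resize(sc[160:260,140:410],(680,252),interpolation=cv2.INTER_CUBIC)
cv2.imwrite('pics/end.png',np.vstack([a,b]))
E
```

```text
F [-0.0383 -0.1003 -0.1152] +- [0.145  0.1242 0.1046] J [-36.9113 -25.0446] [0.0018 0.0003] t 41.3
[-0.3497  0.215   1.5915  0.0002  1.3336 -1.9414] [ 0.4646 -0.0881  0.2765]
```

View pics/end.png

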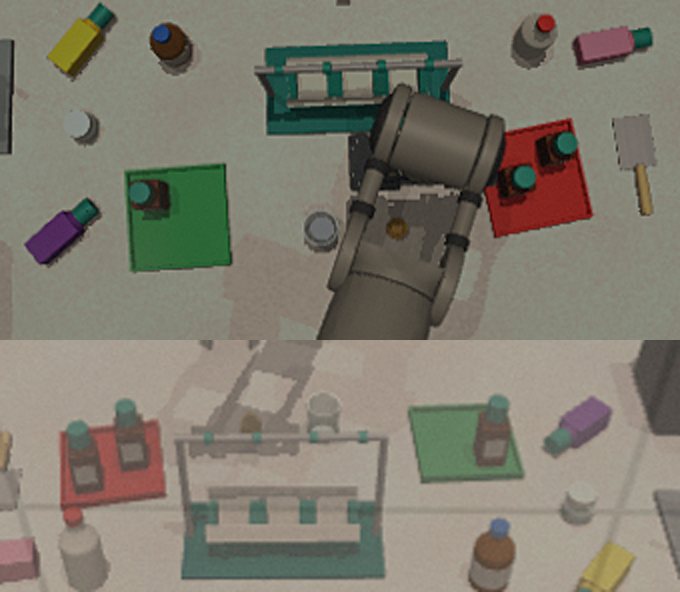

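```bash
python3 -c "from cell import robot;print(robot.hand_in())"
```

```text
the job is handed in; nothing more can be done
None
```

All three cartridges were lifted out, weighed and stood upright. The job was handed in at about 41 s of the 72 s allowed.

| Pocket | Wrist force | Mass | Placed in |
|---|---|---|---|
| Left (+y) | 2.27 ± 0.12 N | about 230 g, light | red tray |
| Middle | 4.65 ± 0.11 N | about 475 g, heavy | green tray |
| Right (−y) | 2.65 ± 0.06 N | about 260–270 g, light | red tray |

- **Closest call:** the right cartridge was nearest to 300 g, so I averaged 60 readings. I then went back empty to the same pose, and the zero read −0.1 N. Allowing for that, the joint torques put it at about 250 g, so it is light.
- **Mended on the way:** my first grasp went too deep and closed on the first cartridge's body at 45 mm. I opened, backed off 13 mm and gripped the cap at 33 mm. The other two gripped at the first try.
- **Setting down:** each one was lowered until it touched, at about 6–10 N, and then released.
- **Last pictures:** all three stand upright inside their trays with the rack empty. The gripper is open and clear of everything, and I saw no bystander or look-alike out of place.

No check failed.

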